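# Pack the jeans-mending tray

### The arm

A 6-joint arm with a two-finger parallel gripper is mounted at the origin on the work surface. World frame = base frame: x ahead of the robot, y to its left, z up, the work surface at z = 0. Lengths are in mm, angles in rad, forces in N, time in s.
With the tool pointing down it reaches from about 275 to 750 mm from the base axis. Payload 10.2 kg.
Tool frame: the origin (TCP) lies midway between the tips of the shut fingers; the grasp point (between the pads) lies 19 mm behind it; z points along the fingers, y is the line along which they close (so a half turn about z gives the same grasp; the last joint's range is limited). The gripper opens to 85 mm and grips with 20 to 120 N. Pads are 22 mm wide; open, the fingers measure 114 mm over their backs; the gripper's body (76 mm by 85 mm) begins 54 mm behind the grasp point. The pads swing forward as they close: fully open they stand 13 mm farther back than shut.
Start: joints at [1.031, 0.313, 1.498, -0, 1.331, -0.223], TCP at [163.565, 498.876, 203.194] pointing down, gripper open.
Joint ranges: [-2.94, 2.94], [-0.97, 2.17], [0.19, 2.56], [-1.23, 4.37], [0.02, 3.11], [-2.88, 2.88]. Speed limits (rad/s): [2.39, 2.39, 3.01, 3.14, 3.14, 3.14].

### API

Orientations are given as a unit quaternion [w, x, y, z].
In Python, from rig import sense, capture, finish_job, find_in, place_of gives the robot as it stands. The module is installed in compiled form; this text tells all that it offers.
- The arm moves only by the shell command python3 -m jog 'ROWS' [FORCE]. ROWS is JSON, a list of rows, each an object of numbers: "tx", "ty", "tz": the shift along the tool's x, y, z in mm; "ax", "ay", "az": the turn, a rotation vector about the tool's x, y, z in rad; "jaw": the closure, from -1 (fully open) to 1 (shut), so that 0 is half open. In form: [{"tx": .., "ty": .., "tz": .., "ax": .., "ay": .., "az": .., "jaw": ..}, ...]. A call has 1 to 5 rows; each row shifts and turns the commanded pose from where the row before left it, along the tool's axes as they then stand; what a row does not reach is not made up. A row lasts 1/8 s, in which the tool goes at most 62.5 mm and 10.7 degrees, less where a joint would pass 70% of its speed; a pose out of reach is approached as far as the arm can. A call with a gripper value outside its range is refused whole. The fingers move at their own pace and stop on an object; FORCE is the grip in N (left out, the last holds). Time passes only in rows, so rows that do not move let the fingers close. It gives the time, the measured TCP pose, the force, the opening and the grip force at its end, in the units of the state.
- sense(): the state, without advancing time (a new reading comes with each control period).
- capture(name): name is "scene" or "top" or "wrist"; returns a dict with "color" (400x640x3 uint8, red, green, blue), "depth" (400x640 float32, mm along the optical axis (not along the pixel's ray), 0 where there is no reading), "fx", "fy", "cx", "cy" (pixels), "camera_from_world" (4x4, takes a point from world to camera coordinates); the wrist camera has in their place "mount" (4x4, takes a point from camera to tool coordinates, whose origin is the TCP and whose axes are the flange's). Camera axes: x right, y up, looking along -z (the intrinsics and any distortion apply to the point x, -y, -z); pixel columns grow to the right and rows downward; lengths in mm; the calibration is good to about 2 mm. A picture is of the moment at which its call begins: read the wrist's pose just before it.
- finish_job(): hands the job in; it is judged then, once.
Trained networks look in the newest picture that a camera, given by its name, has taken for a name from the list of things; names that differ only in an ending like _2 or _b are one class to them, and where a whole thing is asked for, a point or a joint stands for the part that bears it (a point fixed in the world has none). Each returns a list of dicts, best first, with "conf" (0 to 1); they miss things now and then, are a little off and sometimes report something else, mostly with a low value. They report only what shows in the picture. A call takes as long as a camera call. They do not tell look-alikes from the thing itself.
- find_in(query, camera): "centre" ([column, row] in pixels, amid what is visible of it).
- place_of(query, camera): "centre" ([column, row] in pixels: a listed point, or the origin of a listed thing).
The state is a dict: "time_s": time; "joints": joint angles; "dq": joint speeds; "tau": joint torques, N m; "eef_pos": TCP position; "ee_rot": TCP orientation; "force": force on the tool from outside, world axes, zero at the start; "wrist_torque": the same for the moment, N m; "grip_width": opening from 0.0 (shut) to 1.0 (fully open); "grip_force": force on a finger pad.
Only numpy, scipy, OpenCV 4.12 (cv2) and the standard library are available. Lean on these libraries where they do the work, as an engineer would, in place of code of your own. Each camera call takes 0.05 s, during which the arm holds its last target. There are 200 camera calls.

### The job

Pack the grey mending tray for a jeans repair: stand the full cone of thread in the round cup, slip the full reel of thread over the upright pin, lay the stubby screwdriver lengthwise in the long rest, and lay the tape measure flat in the square rest. The cone and the reel must stand upright as they do now, right down on the floor of their places. Leave the empty cone and the empty tube, the ones without thread, standing where they are.

Things in the scene. Friction and masses are not known exactly. Their poses are not given: they have to be found in the camera images.
- cone: Full cone of blue sewing thread, standing on its wide end. The wound thread tapers from 60 mm across at 5 mm height to 46 mm at 70 mm height; above it the pale plastic core sticks out as a neck about 23 mm thick. 82 mm tall in all, about 110 g. Origin: centre of the underside; z up along its axis.
- reel: Full straight reel of blue thread, standing on end: a cylinder of thread 50 mm across on a cardboard tube, 60 mm tall, with a bore 28 mm wide all through. The thread covers heights 4 to 56 mm; only the tube (34 mm across) shows at the two ends. About 70 g. Origin: centre of the underside; z up along the bore.
- driver: Stubby screwdriver lying flat, 80 mm long. Black squarish handle 48 mm long, 22 mm wide and high, from x = -40 to +8 mm (middle at -16 mm); thin steel shaft and blade from there to x = +40 mm, 11 mm up. About 60 g, centre of mass in the handle. Origin: on the underside, middle of the whole length; x to the blade, z up. At the start x is within 0.9 rad of the world's +y.
- tape: Pocket tape measure lying flat: round white case 50 mm across and 18 mm high with a small steel button in the middle of its top; a steel tab 12 mm wide sticks out to 33 mm from the centre along +x, 4 to 8 mm above the underside. About 60 g. Origin: centre of the underside; z up.
- bare_cone: Empty cone without thread, to be left alone: a slim pale plastic core standing on end, 40 mm across at the foot, 22 mm at the top, 82 mm tall, about 40 g. The same core that is inside the full cone. Origin: centre of the underside.
- bare_tube: Empty reel without thread, to be left alone: a plain cardboard tube standing on end, 34 mm across, 60 mm tall, bore 28 mm, about 30 g. The same tube that is inside the full reel. Origin: centre of the underside.
- cup: Round cup, 84 mm across inside, 90 outside; floor 4 mm and rim 22 mm above its origin (centre of its underside, 6 mm above the table). One of four fixed inserts, 2 by 2, centres 114 mm apart, of the grey mending tray (250 mm square, rim 12 mm above the table); which insert is where changes. All have the tray's yaw.
- pin: Reel pin, a fixed insert of the mending tray: a plate 74 mm square, its top 4 mm above its origin, with one upright steel pin 9 mm thick in the middle, its rounded top 40 mm above the origin. Origin: centre of the underside, 6 mm above the table, on the pin's axis.
- rest: Long rest, a fixed insert of the mending tray: an oblong shallow tray, inside 104 mm along its x and 54 mm along its y, floor 4 mm and walls 16 mm above its origin. The walls of the long sides are cut away over the middle 74 mm so that fingers can pass; the short ends are closed. Origin: centre of the underside, 6 mm above the table; x along its length.
- square: Square rest, a fixed insert of the mending tray: a shallow tray, inside 76 by 76 mm, floor 4 mm and walls 14 mm above its origin; walls at the four corners only, each side is cut away over its middle 54 mm so that fingers can pass. Origin: centre of the underside, 6 mm above the table; x and y along its sides.
Things that resemble listed ones, but are neither listed nor needed, are in the scene too. What is shaped like the cone but pink is not meant.

How it is judged:
By the outcome, as a careful person would: the job done as asked, in the order asked, and still so for the second after the job is handed in, with the robot touching nothing.
It also fails if it takes over 115 s, if anything falls off the work surface, if the arm or the gripper's body presses on something with over 40 N, if the wrist force passes 120 N, or if a joint passes its speed limit or range.

## Working session

There is one attempt and no reset: what is moved stays moved. The work goes in short steps, Python scripts to look and compute and a shell command to move; the robot and the scene stay as the last step left them, time stands still between calls to the robot, and variables do not carry over. Pictures are saved under pics/ and viewed, at most 14 in all, crops included, and the job is handed in when it is done.

```bash
mkdir -p pics; cat > h.py <<'E'
import numpy as np, cv2
from rig import *
from scipy.spatial.transform import Rotation as R
def world(c,u,v,z=None):
    """pixel->world; by depth, or by intersection with height z"""
    M=np.linalg.inv(c["camera_from_world"])
    d=np.array([(u-c["cx"])/c["fx"],-(v-c["cy"])/c["fy"],-1.0])
    if z is None:
        p=np.median(c["depth"][int(v)-1:int(v)+2,int(u)-1:int(u)+2]); return M[:3,:3]@(d*p)+M[:3,3]
    w=M[:3,:3]@d; return M[:3,3]+w*(z-M[2,3])/w[2]
def save(c,n): cv2.imwrite(f"pics/{n}.png",c["color"][:,:,::-1])
def cloud(c):
    v,u=np.mgrid[:400,:640]; d=c["depth"]
    P=np.stack([(u-c["cx"])/c["fx"]*d,-(v-c["cy"])/c["fy"]*d,-d],-1)
    M=np.linalg.inv(c["camera_from_world"]); return P@M[:3,:3].T+M[:3,3]
def tooldelta(goal,yaw=None):
    s=sense(); q=s["ee_rot"]; r=R.from_quat([q[1],q[2],q[3],q[0]])
    return r.inv().apply(np.array(goal)-s["eef_pos"])
E
cat > a.py <<'E'
from h import *
s=sense(); print(s)
for n in("top","scene"):
    c=capture(n); save(c,n+"0"); print(n,[k for k in c],c["fx"],c["cx"],np.linalg.inv(c["camera_from_world"])[:3,3])
    for q in "cone reel driver tape bare_cone bare_tube cup pin rest square".split():
        f=place_of(q,n)
        for r in f[:3]:
            u,v=r["centre"]; z=10 if q in("cup","pin","rest","square") else 0
            print(n,q,round(r["conf"],2),np.round([u,v]),np.round(world(c,u,v,6 if z else 0)))
E
python3 a.py
```

```text
{'time_s': 0.0, 'joints': array([ 1.03056639e+00,  3.13471926e-01,  1.49845095e+00,  1.24075530e-06,
        1.33098209e+00, -2.23417077e-01]), 'dq': array([ 5.81553601e-05, -3.75520728e-04,  1.43215069e-03, -1.32381095e-03,
       -3.19720231e-04,  3.33446979e-04]), 'tau': array([-7.57495727e-04, -4.12273800e+01, -2.59734195e+01, -3.51078988e-04,
        4.26922154e-03, -2.21862507e-06]), 'eef_pos': array([163.4235017 , 498.60824405, 202.61865815]), 'ee_rot': array([-2.45050486e-04,  1.57744903e-01,  9.87479678e-01, -6.08676827e-04]), 'force': array([-0.02595744,  0.34221124,  0.0315326 ]), 'wrist_torque': array([ 0.014783  , -0.0599613 , -0.01232475]), 'grip_force': 0.0, 'grip_width': 0.9976480123918059}
top ['color', 'depth', 'fx', 'fy', 'cx', 'cy', 'camera_from_world'] 472.97703405272983 323.3154212055154 [ 435.69419857  -19.46287331 1053.73891824]
top cone 0.63 [420. 260.] [ 366. -198.    0.]
top cone 0.62 [466. 257.] [ 372. -299.    0.]
top reel 0.83 [195. 158.] [596. 304.   0.]
top driver 0.68 [459. 206.] [ 482. -286.    0.]
top tape 0.63 [477. 153.] [ 602. -330.    0.]
top ta
[... 549 characters left out ...]
0.]
scene cone 0.89 [274. 144.] [ 370. -198.   -0.]
scene cone 0.69 [430. 229.] [463. 286.   0.]
scene reel 0.66 [423. 272.] [583. 302.   0.]
scene reel 0.44 [196. 194.] [ 603. -318.    0.]
scene driver 0.59 [231. 163.] [ 477. -280.    0.]
scene driver 0.19 [340. 222.] [531.  67.   0.]
scene tape 0.87 [196. 193.] [ 601. -319.    0.]
scene bare_cone 0.56 [447. 197.] [351. 303.   0.]
scene bare_tube 0.74 [429. 233.] [474. 286.   0.]
scene cup 0.57 [301. 208.] [537. -39.   6.]
scene cup 0.41 [342. 221.] [531.  74.   6.]
scene pin 0.73 [282. 245.] [650. -39.   6.]
scene pin 0.7 [300. 209.] [540. -40.   6.]
scene rest 0.71 [340. 220.] [530.  66.   6.]
scene square 0.6 [322. 257.] [642.  64.   6.]
```

View pics/top0.png

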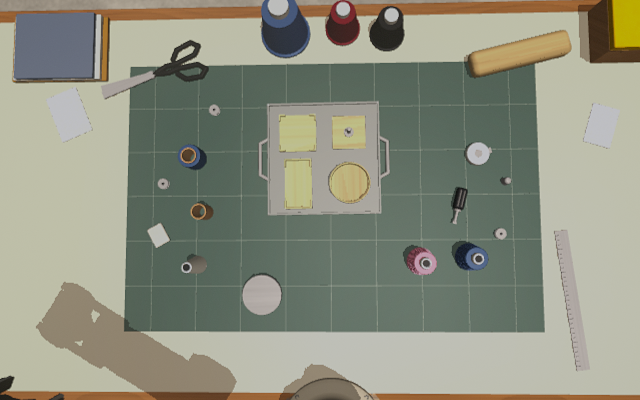

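View pics/scene0.png

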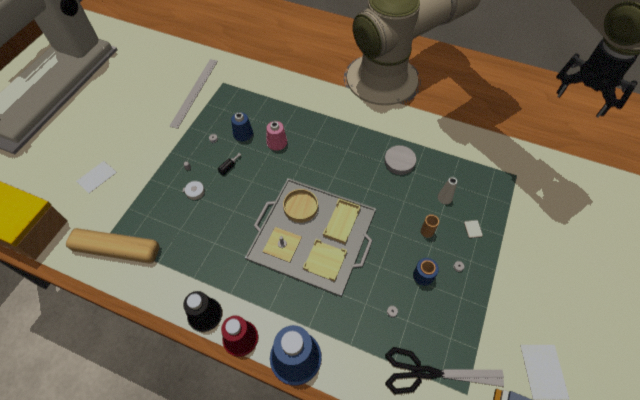

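The top view (up = +x, left = +y) shows the following:
- Tray: square insert at (297,132), pin (348,131), rest (298,184), cup (349,183).
- To pick up: blue cone (474,258), reel (190,156), driver (460,205), tape (478,153).
- To leave alone: pink cone (424,262), bare tube (200,212), bare cone (190,267).

The scene view agrees. Next I'll take exact positions from the depth clouds.

```bash
cat > b.py <<'E'
from h import *
for n in("top","scene"):
    c=capture(n); P=cloud(c); C=c["color"].astype(int); z=P[...,2]
    def near(x,y,r): return (np.hypot(P[...,0]-x,P[...,1]-y)<r)&(c["depth"]>0)
    def circ(nm,x,y,r,lo,hi):
        m=near(x,y,r)&(z>lo)&(z<hi); q=P[m]
        if len(q)<4: print(n,nm,"few",len(q)); return
        (a,b),rr=cv2.minEnclosingCircle(q[:,:2].astype(np.float32)); print(n,nm,len(q),"circ",np.round([a,b,rr],1),"mean",np.round(q.mean(0),1),"max",np.round(q.max(0),1))
    circ("cone neck",375,-302,60,73,95); circ("cone any",375,-302,60,8,95)
    circ("reel top",590,300,60,50,75); circ("tape",600,-320,60,10,30)
    circ("pin",650,-41,30,22,60); circ("bare cone",352,300,60,60,95)
    circ("driver",480,-285,70,8,40)
    m=near(480,-285,80)&(z>5)&(z<40); q=P[m]; dk=C[m].sum(1)<150
    r=cv2.minAreaRect(q[:,:2].astype(np.float32)); print("drv rect",r)
    if dk.sum()>4: print("dark",q[dk].mean(0),dk.sum(),"all",q.mean(0), cv2.minAreaRect(q[dk][:,:2].astype(np.float32)))
    k=(P[...,0]>480)&(P[...,0]<720)&(abs(P[...,1]-12)<180)
    yel=k&(C[...,0]-C[...,2]>45)&(C[...,0]>120)
    N,l,st,ce=cv2.connectedComponentsWithStats(yel.astype(np.uint8))
    for i in range(1,N):
        if st[i,4]>200:
            q=P[l==i]; q=q[q[:,2]>0]; print("ins",np.round(ce[i]),st[i,4],[np.round(t,2) for t in cv2.minAreaRect(q[:,:2].astype(np.float32))],np.round(np.percentile(q[:,2],[5,50,95]),1))
    print("table z",np.median(z[near(480,-200,20)]))
    big=cv2.resize(c["color"][230:280,400:500] if n=="top" else c["color"][100:210,170:300],None,fx=6,fy=6,interpolation=cv2.INTER_CUBIC) if n=="top" else None
    if n=="top":
        cv2.imwrite("pics/drv.png",cv2.resize(c["color"][135:285,400:520],None,fx=4,fy=4)[:,:,::-1])
E
python3 b.py
```

```text
top cone neck 156 circ [ 373.9 -300.1   21.8] mean [ 372.9 -299.5   80. ] max [ 392.1 -278.8   86.9]
top cone any 719 circ [ 383.6 -306.8   41.6] mean [ 374.4 -292.9   58.7] max [ 419.4 -271.9   86.9]
top reel top 316 circ [593.3 300.8  25.6] mean [592.1 299.8  56.9] max [616.7 325.7  66. ]
top tape 421 circ [ 598.6 -327.5   27.7] mean [ 596.7 -324.2   18.5] max [ 620.8 -300.4   24.3]
top pin 24 circ [649.5 -42.7   5.1] mean [647.7 -42.8  40.5] max [654.5 -39.4  50.1]
top bare cone 145 circ [356.6 293.   13.1] mean [357.6 290.5  78. ] max [369.1 305.2  85.7]
top driver 294 circ [ 488.8 -266.    44.1] mean [ 491.8 -281.7   20. ] max [ 522.1 -225.    28.9]
drv rect ((480.5609436035156, -284.98114013671875), (147.93751525878906, 150.55557250976562), 43.35853958129883)
dark [ 499.57721872 -281.4356978    19.62017986] 137 all [ 486.86166578 -281.35701925   14.4156323 ] ((499.5875549316406, -283.8469543457031), (20.029014587402344, 46.39202117919922), 76.13046264648438)
ins [297. 132.] 1244 [array([648.33,  70.93]), array([81.17, 80.45]), np.float64(0.06)] [ 7.7 10.9 16.4]
ins [348. 132.] 
[... 1065 characters left out ...]
2985839844, 150.42337036132812), 80.11511993408203)
dark [ 493.01939995 -280.2540813    16.84942518] 145 all [ 489.09936623 -280.4360672    16.24787678] ((462.67138671875, -283.3519592285156), (125.62096405029297, 29.67238998413086), 4.246235370635986)
ins [300. 205.] 692 [array([535.85, -41.75]), array([88.39, 87.65]), np.float64(21.14)] [ 6.1  9.6 27.7]
ins [341. 221.] 826 [array([535.12,  72.03]), array([109.25,  59.95]), np.float64(0.61)] [ 6.2  9.2 20.4]
ins [282. 244.] 711 [array([648.98, -40.62]), array([75.64, 73.46]), np.float64(0.36)] [ 5.9  9.2 12.1]
ins [325. 260.] 1011 [array([647.9 ,  73.45]), array([82.45, 81.08]), np.float64(0.46)] [ 6.2  9.4 13. ]
table z -0.4297167721370556
```

View pics/drv.png

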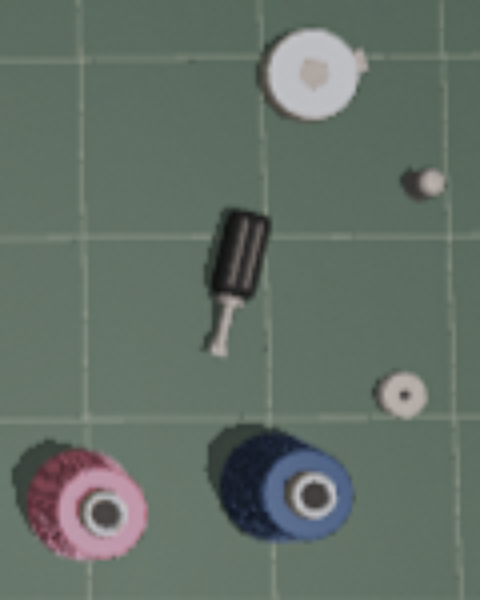

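The tray is square to the world (yaw ≈ 0). Its centres are cup (536,-42), pin (649.5,-41), rest (535,71) and square (648,72). The driver's blade points about 166°, towards -x, which contradicts the text, so I'll go with the picture. The tape's tab points about -75°. First move: go to the cone, turning the tool's y onto world +y.

```bash
cat > d.py <<'E'
import sys
from h import *
g=[float(a) for a in sys.argv[1:4]]; s=sense(); q=s["ee_rot"]; r=R.from_quat([q[1],q[2],q[3],q[0]])
y=r.apply([0,1,0]); z=r.apply([0,0,1])
print("delta tool",np.round(r.inv().apply(np.array(g)-s["eef_pos"]),1),"pos",np.round(s["eef_pos"],1),"psi",round(float(np.arctan2(y[1],y[0])),3),"tilt",np.round(z[:2],3),"t",round(s["time_s"],2),"w",round(s["grip_width"],3),"gf",round(s["grip_force"],1),"F",np.round(s["force"],1))
E
python3 -m jog '[{"tx":-42,"ty":-38,"az":-0.16},{"tx":-34,"ty":-44,"az":-0.157},{"tx":-25,"ty":-50},{"tx":-25,"ty":-50},{"tx":-25,"ty":-50}]' 40 
python3 -m jog '[{"tx":-25,"ty":-50},{"tx":-25,"ty":-50},{"tx":-25,"ty":-50},{"tx":-25,"ty":-50},{"tx":-10,"ty":-50}]'
python3 d.py 375 -299 200
```

```text
delta tool [-449.5 -692.3    3.2] pos [163.6 498.9 203.2] psi 1.254 tilt [-0. -0.] t 1.2 w 0.997 gf 0.0 F [0.7 0.3 0.1]schema error: expected keys tx, ty, tz, ax, ay, az, jaw
schema error: expected keys tx, ty, tz, ax, ay, az, jaw
```

```bash

python3 -m jog '[{"tx":-42,"ty":-38,"tz":0,"ax":0,"ay":0,"az":-0.16,"jaw":-1},{"tx":-34,"ty":-44,"tz":0,"ax":0,"ay":0,"az":-0.157,"jaw":-1},{"tx":-25,"ty":-50,"tz":0,"ax":0,"ay":0,"az":0,"jaw":-1},{"tx":-25,"ty":-50,"tz":0,"ax":0,"ay":0,"az":0,"jaw":-1},{"tx":-25,"ty":-50,"tz":0,"ax":0,"ay":0,"az":0,"jaw":-1}]' 40 
python3 -m jog '[{"tx":-25,"ty":-50,"tz":0,"ax":0,"ay":0,"az":0,"jaw":-1},{"tx":-25,"ty":-50,"tz":0,"ax":0,"ay":0,"az":0,"jaw":-1},{"tx":-25,"ty":-50,"tz":0,"ax":0,"ay":0,"az":0,"jaw":-1},{"tx":-25,"ty":-50,"tz":0,"ax":0,"ay":0,"az":0,"jaw":-1},{"tx":-10,"ty":-50,"tz":0,"ax":0,"ay":0,"az":0,"jaw":-1}]'
python3 d.py 375 -299 200
```

```text
time_s: 1.82
eef_pos: [293.9, 249.4, 203.4]
ee_rot: [0.0, -0.0, 1.0, 0.0]
force: [1.3, 0.5, 0.3]
grip_width: 1.003
grip_force: 0.0
time_s: 2.45
eef_pos: [404.1, -1.0, 203.3]
ee_rot: [0.0, 0.0, 1.0, -0.0]
force: [0.5, 0.1, 0.5]
grip_width: 1.003
grip_force: 0.0
delta tool [  29.1 -298.     3.3] pos [404.1  -1.  203.3] psi 1.571 tilt [ 0. -0.] t 2.45 w 1.003 gf 0.0 F [0.5 0.1 0.5]
```

```bash

python3 -m jog '[{"tx":6,"ty":-60,"tz":0,"ax":0,"ay":0,"az":0,"jaw":-1},{"tx":6,"ty":-60,"tz":0,"ax":0,"ay":0,"az":0,"jaw":-1},{"tx":6,"ty":-60,"tz":0,"ax":0,"ay":0,"az":0,"jaw":-1},{"tx":6,"ty":-60,"tz":0,"ax":0,"ay":0,"az":0,"jaw":-1},{"tx":5,"ty":-58,"tz":20,"ax":0,"ay":0,"az":0,"jaw":-1}]'
python3 -m jog '[{"tx":0,"ty":0,"tz":0,"ax":0,"ay":0,"az":0,"jaw":-1}]'
python3 d.py 375.5 -298.5 26
python3 - <<'E'
from h import *
s=sense();c=capture("wrist");save(c,"w1")
q=s["ee_rot"];T=np.eye(4);T[:3,:3]=R.from_quat([q[1],q[2],q[3],q[0]]).as_matrix();T[:3,3]=s["eef_pos"]
c["camera_from_world"]=np.linalg.inv(T@c["mount"]);P=cloud(c);z=P[...,2]
m=(z>74)&(z<90)&(c["depth"]>0)&(np.hypot(P[...,0]-375,P[...,1]+299)<40);q=P[m]
print(len(q),cv2.minEnclosingCircle(q[:,:2].astype(np.float32)) if len(q) else 0,q.mean(0))
E
```

```text
time_s: 3.08
eef_pos: [374.4, -299.8, 184.1]
ee_rot: [0.001, 0.0, 1.0, -0.001]
force: [1.5, -0.6, 0.0]
grip_width: 1.0
grip_force: 0.0
time_s: 3.2
eef_pos: [373.3, -299.5, 181.6]
ee_rot: [-0.001, 0.002, 1.0, 0.001]
force: [-0.5, 0.7, 1.1]
grip_width: 0.998
grip_force: 0.0
delta tool [ -2.5   0.7 155.6] pos [ 373.3 -299.5  181.6] psi 1.567 tilt [-0.002  0.002] t 3.2 w 0.998 gf 0.0 F [-0.5  0.7  1.1]
464 ((371.502197265625, -299.7005920410156), 11.621216773986816) [ 370.51281427 -299.9886167    82.01150393]
```

View pics/w1.png

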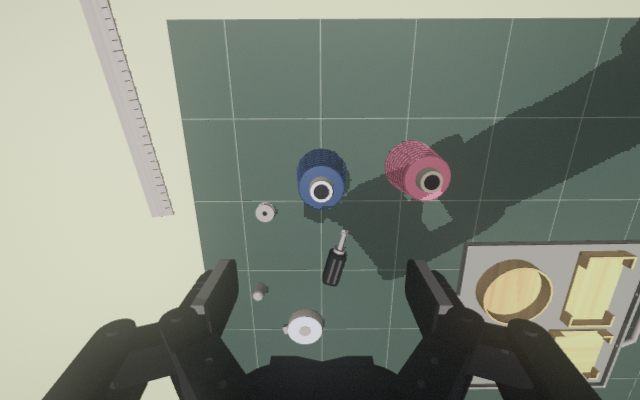

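The wrist view shows the blue cone's neck at (320,190), with the pink cone 100 mm aside at (430,180). The wrist cloud puts the neck at (371.5,-299.7), so the tool is centred. Descending and gripping.

```bash

python3 -m jog '[{"tx":0,"ty":0,"tz":50,"ax":0,"ay":0,"az":0,"jaw":-1},{"tx":0,"ty":0,"tz":50,"ax":0,"ay":0,"az":0,"jaw":-1},{"tx":0,"ty":0,"tz":40,"ax":0,"ay":0,"az":0,"jaw":-1},{"tx":0,"ty":0,"tz":15,"ax":0,"ay":0,"az":0,"jaw":-1},{"tx":0,"ty":0,"tz":0,"ax":0,"ay":0,"az":0,"jaw":0}]' 40
python3 -m jog '[{"tx":0,"ty":0,"tz":0,"ax":0,"ay":0,"az":0,"jaw":0.6},{"tx":0,"ty":0,"tz":0,"ax":0,"ay":0,"az":0,"jaw":0.6},{"tx":0,"ty":0,"tz":0,"ax":0,"ay":0,"az":0,"jaw":0.6},{"tx":0,"ty":0,"tz":0,"ax":0,"ay":0,"az":0,"jaw":0.6},{"tx":0,"ty":0,"tz":0,"ax":0,"ay":0,"az":0,"jaw":0.6}]' 40
python3 d.py 536 -42 120
```

```text
time_s: 3.88
eef_pos: [374.9, -296.7, 28.7]
ee_rot: [0.0, -0.001, 1.0, 0.0]
force: [0.4, -0.7, 0.7]
grip_width: 0.817
grip_force: 0.0
time_s: 4.5
eef_pos: [375.4, -298.0, 30.2]
ee_rot: [0.001, -0.0, 1.0, -0.001]
force: [-0.5, 0.3, 7.3]
grip_width: 0.529
grip_force: 39.7
delta tool [-160.9  255.7  -90.2] pos [ 375.4 -298.    30.2] psi 1.571 tilt [ 0.002 -0.003] t 4.5 w 0.529 gf 39.7 F [-0.5  0.3  7.3]
```

```bash

python3 -m jog '[{"tx":0,"ty":0,"tz":-15,"ax":0,"ay":0,"az":0,"jaw":0.6},{"tx":0,"ty":0,"tz":-25,"ax":0,"ay":0,"az":0,"jaw":0.6},{"tx":0,"ty":0,"tz":0,"ax":0,"ay":0,"az":0,"jaw":0.6}]'
python3 d.py 536 -42 120
python3 - <<'E'
from h import *
c=capture("scene");cv2.imwrite("pics/s1.png",cv2.resize(c["color"][80:180,190:320],None,fx=5,fy=5)[:,:,::-1])
E
```

```text
time_s: 4.88
eef_pos: [375.3, -298.1, 70.4]
ee_rot: [0.001, -0.0, 1.0, -0.002]
force: [0.4, 0.4, -1.6]
grip_width: 0.528
grip_force: 41.2
delta tool [-160.9  255.8  -50.1] pos [ 375.3 -298.1   70.4] psi 1.571 tilt [ 0.003 -0.004] t 4.88 w 0.528 gf 41.2 F [ 0.4  0.4 -1.6]
```

View pics/s1.png

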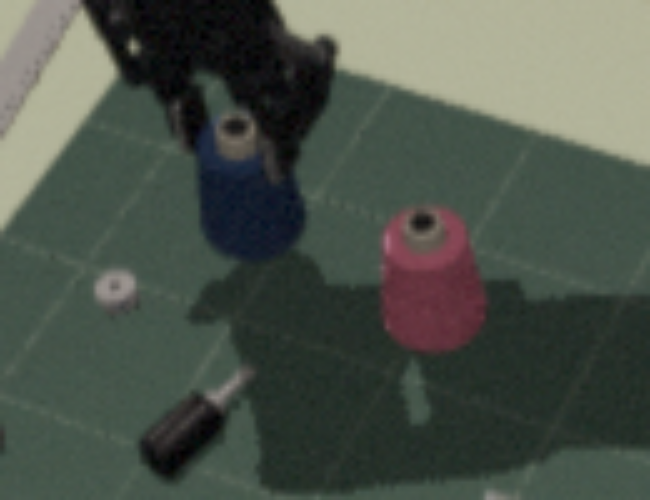

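The scene view shows the cone held upright and clear of the mat, with the pads on its upper thread. I'll carry it high over to the cup.

```bash

python3 -m jog '[{"tx":-20,"ty":0,"tz":-40,"ax":0,"ay":0,"az":0,"jaw":0.6},{"tx":-35,"ty":30,"tz":-20,"ax":0,"ay":0,"az":0,"jaw":0.6},{"tx":-30,"ty":50,"tz":0,"ax":0,"ay":0,"az":0,"jaw":0.6},{"tx":-25,"ty":55,"tz":0,"ax":0,"ay":0,"az":0,"jaw":0.6},{"tx":-25,"ty":55,"tz":0,"ax":0,"ay":0,"az":0,"jaw":0.6}]'
python3 -m jog '[{"tx":-21,"ty":45,"tz":0,"ax":0,"ay":0,"az":0,"jaw":0.6},{"tx":-5,"ty":21,"tz":20,"ax":0,"ay":0,"az":0,"jaw":0.6},{"tx":0,"ty":0,"tz":0,"ax":0,"ay":0,"az":0,"jaw":0.6}]'
python3 d.py 536.3 -42.5 41
```

```text
time_s: 5.55
eef_pos: [509.7, -105.1, 127.4]
ee_rot: [-0.001, 0.0, 1.0, 0.0]
force: [0.4, -0.4, -2.0]
grip_width: 0.524
grip_force: 41.5
time_s: 5.92
eef_pos: [534.4, -39.5, 106.2]
ee_rot: [-0.002, -0.001, 1.0, 0.001]
force: [0.3, -0.4, -1.8]
grip_width: 0.524
grip_force: 41.5
delta tool [-2.2 -3.1 65.2] pos [534.4 -39.5 106.2] psi 1.573 tilt [-0.004  0.001] t 5.92 w 0.524 gf 41.5 F [ 0.3 -0.4 -1.8]
```

```bash

python3 -m jog '[{"tx":-1,"ty":-2,"tz":25,"ax":0,"ay":0,"az":0,"jaw":0.6},{"tx":0,"ty":-1,"tz":22,"ax":0,"ay":0,"az":0,"jaw":0.6},{"tx":0,"ty":0,"tz":12,"ax":0,"ay":0,"az":0,"jaw":0.6},{"tx":0,"ty":0,"tz":4,"ax":0,"ay":0,"az":0,"jaw":0.6},{"tx":0,"ty":0,"tz":1,"ax":0,"ay":0,"az":0,"jaw":0.6}]'
python3 -m jog '[{"tx":0,"ty":0,"tz":1,"ax":0,"ay":0,"az":0,"jaw":0.6},{"tx":0,"ty":0,"tz":0,"ax":0,"ay":0,"az":0,"jaw":0.6}]'
python3 d.py 536.3 -42.5 40
```

```text
time_s: 6.55
eef_pos: [536.7, -44.4, 44.7]
ee_rot: [0.0, 0.0, 1.0, -0.0]
force: [0.2, 0.7, -1.9]
grip_width: 0.528
grip_force: 41.5
time_s: 6.8
eef_pos: [536.6, -44.0, 43.6]
ee_rot: [0.0, -0.0, 1.0, -0.0]
force: [1.0, 1.0, -2.0]
grip_width: 0.532
grip_force: 41.5
delta tool [0.3 1.5 3.6] pos [536.6 -44.   43.6] psi 1.571 tilt [ 0.001 -0.   ] t 6.8 w 0.532 gf 41.5 F [ 1.  1. -2.]
```

```bash

python3 -m jog '[{"tx":0,"ty":1,"tz":2,"ax":0,"ay":0,"az":0,"jaw":0.6},{"tx":0,"ty":0,"tz":1,"ax":0,"ay":0,"az":0,"jaw":0.6},{"tx":0,"ty":0,"tz":0,"ax":0,"ay":0,"az":0,"jaw":0.6}]'
python3 -m jog '[{"tx":0,"ty":0,"tz":1,"ax":0,"ay":0,"az":0,"jaw":0.6},{"tx":0,"ty":0,"tz":0,"ax":0,"ay":0,"az":0,"jaw":0.6}]'
```

```text
time_s: 7.18
eef_pos: [536.5, -42.9, 40.3]
ee_rot: [0.0, -0.0, 1.0, 0.0]
force: [-0.3, 0.3, 0.1]
grip_width: 0.528
grip_force: 41.7
time_s: 7.42
eef_pos: [537.1, -43.1, 40.2]
ee_rot: [0.001, -0.0, 1.0, -0.0]
force: [-1.8, 1.3, 7.8]
grip_width: 0.525
grip_force: 42.6
```

```bash

python3 -m jog '[{"tx":0,"ty":0,"tz":-1,"ax":0,"ay":0,"az":0,"jaw":0.1},{"tx":0,"ty":0,"tz":0,"ax":0,"ay":0,"az":0,"jaw":-0.4},{"tx":0,"ty":0,"tz":0,"ax":0,"ay":0,"az":0,"jaw":-0.8},{"tx":0,"ty":0,"tz":-10,"ax":0,"ay":0,"az":0,"jaw":-1},{"tx":0,"ty":0,"tz":-30,"ax":0,"ay":0,"az":0,"jaw":-1}]'
python3 -m jog '[{"tx":0,"ty":0,"tz":-40,"ax":0,"ay":0,"az":0,"jaw":-1},{"tx":0,"ty":0,"tz":-40,"ax":0,"ay":0,"az":0,"jaw":-1},{"tx":-12,"ty":55,"tz":0,"ax":0,"ay":0,"az":0,"jaw":-1},{"tx":-12,"ty":60,"tz":0,"ax":0,"ay":0,"az":0,"jaw":-1},{"tx":-12,"ty":60,"tz":0,"ax":0,"ay":0,"az":0,"jaw":-1}]'
python3 d.py 593.5 301.5 160
python3 - <<'E'
from h import *
c=capture("scene");cv2.imwrite("pics/s2.png",cv2.resize(c["color"][150:300,220:420],None,fx=4,fy=4)[:,:,::-1])
E
```

```text
time_s: 8.05
eef_pos: [535.7, -42.9, 80.2]
ee_rot: [-0.001, -0.0, 1.0, 0.0]
force: [0.1, -0.2, 0.3]
grip_width: 1.003
grip_force: 0.0
time_s: 8.68
eef_pos: [572.7, 133.7, 161.1]
ee_rot: [0.001, 0.0, 1.0, -0.0]
force: [1.0, -0.8, 0.7]
grip_width: 1.002
grip_force: 0.0
delta tool [-20.8 167.8   1.2] pos [572.7 133.7 161.1] psi 1.57 tilt [ 0.001 -0.   ] t 8.68 w 1.002 gf 0.0 F [ 1.  -0.8  0.7]
```

View pics/s2.png

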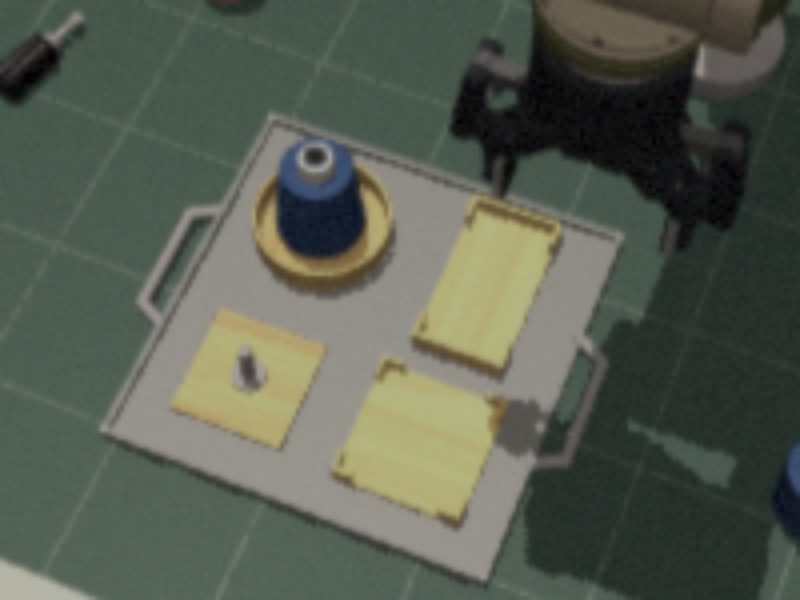

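The crop shows the cone standing centred and upright in the cup, at about (318,215). Now the reel.

```bash

python3 -m jog '[{"tx":-7,"ty":56,"tz":0,"ax":0,"ay":0,"az":0,"jaw":-1},{"tx":-7,"ty":56,"tz":0,"ax":0,"ay":0,"az":0,"jaw":-1},{"tx":-6,"ty":54,"tz":0,"ax":0,"ay":0,"az":0,"jaw":-1},{"tx":0,"ty":0,"tz":0,"ax":0,"ay":0,"az":0,"jaw":-1}]'
python3 d.py 593.5 301.5 18
python3 - <<'E'
from h import *
s=sense();c=capture("wrist");save(c,"w2")
q=s["ee_rot"];T=np.eye(4);T[:3,:3]=R.from_quat([q[1],q[2],q[3],q[0]]).as_matrix();T[:3,3]=s["eef_pos"]
c["camera_from_world"]=np.linalg.inv(T@c["mount"]);P=cloud(c);z=P[...,2]
m=(z>45)&(z<75)&(c["depth"]>0)&(np.hypot(P[...,0]-593,P[...,1]-301)<45);q=P[m]
for k in(45,52,57): print(k,len(q),cv2.minEnclosingCircle(q[q[:,2]>k][:,:2].astype(np.float32)))
E
```

```text
time_s: 9.22
eef_pos: [591.7, 301.3, 160.2]
ee_rot: [0.0, -0.002, 1.0, 0.0]
force: [-0.1, -0.4, -0.7]
grip_width: 0.997
grip_force: 0.0
delta tool [ -1.8   0.2 142.2] pos [591.7 301.3 160.2] psi 1.575 tilt [0. 0.] t 9.22 w 0.997 gf 0.0 F [-0.1 -0.4 -0.7]
45 1541 ((592.0706176757812, 302.5296936035156), 25.01057243347168)
52 1541 ((592.0706176757812, 302.5296936035156), 25.01057243347168)
57 1541 ((592.1207885742188, 302.63275146484375), 24.167362213134766)
```

```bash

python3 -m jog '[{"tx":-1,"ty":1,"tz":50,"ax":0,"ay":0,"az":0,"jaw":-1},{"tx":0,"ty":0,"tz":50,"ax":0,"ay":0,"az":0,"jaw":-1},{"tx":0,"ty":0,"tz":32,"ax":0,"ay":0,"az":0,"jaw":-1},{"tx":0,"ty":0,"tz":10,"ax":0,"ay":0,"az":0,"jaw":-1},{"tx":0,"ty":0,"tz":0,"ax":0,"ay":0,"az":0,"jaw":0}]' 40
python3 -m jog '[{"tx":0,"ty":0,"tz":0,"ax":0,"ay":0,"az":0,"jaw":0.6},{"tx":0,"ty":0,"tz":0,"ax":0,"ay":0,"az":0,"jaw":0.6},{"tx":0,"ty":0,"tz":0,"ax":0,"ay":0,"az":0,"jaw":0.6},{"tx":0,"ty":0,"tz":0,"ax":0,"ay":0,"az":0,"jaw":0.6}]'
python3 d.py 649.5 -41.5 120
```

```text
time_s: 9.9
eef_pos: [593.9, 298.4, 19.1]
ee_rot: [0.0, 0.0, 1.0, 0.0]
force: [-0.9, -0.1, 0.7]
grip_width: 0.816
grip_force: 0.0
time_s: 10.4
eef_pos: [594.6, 299.2, 20.6]
ee_rot: [0.002, -0.0, 1.0, 0.0]
force: [-0.7, -0.6, 5.6]
grip_width: 0.554
grip_force: 40.4
delta tool [ -55.2 -340.7  -99.5] pos [594.6 299.2  20.6] psi 1.571 tilt [0.004 0.001] t 10.4 w 0.554 gf 40.4 F [-0.7 -0.6  5.6]
```

```bash

python3 -m jog '[{"tx":0,"ty":0,"tz":-25,"ax":0,"ay":0,"az":0,"jaw":0.6},{"tx":0,"ty":0,"tz":-40,"ax":0,"ay":0,"az":0,"jaw":0.6},{"tx":-6,"ty":-40,"tz":-20,"ax":0,"ay":0,"az":0,"jaw":0.6},{"tx":-10,"ty":-55,"tz":0,"ax":0,"ay":0,"az":0,"jaw":0.6},{"tx":-10,"ty":-55,"tz":0,"ax":0,"ay":0,"az":0,"jaw":0.6}]'
python3 -m jog '[{"tx":-10,"ty":-55,"tz":0,"ax":0,"ay":0,"az":0,"jaw":0.6},{"tx":-10,"ty":-55,"tz":0,"ax":0,"ay":0,"az":0,"jaw":0.6},{"tx":-8,"ty":-50,"tz":0,"ax":0,"ay":0,"az":0,"jaw":0.6},{"tx":-2,"ty":-30,"tz":0,"ax":0,"ay":0,"az":0,"jaw":0.6},{"tx":0,"ty":0,"tz":0,"ax":0,"ay":0,"az":0,"jaw":0.6}]'
python3 -m jog '[{"tx":0,"ty":0,"tz":0,"ax":0,"ay":0,"az":0,"jaw":0.6}]'
python3 d.py 650.5 -41.5 31
python3 - <<'E'
from h import *
c=capture("scene");P=cloud(c);save(c,"s3")
m=(c["depth"]>0)&(np.hypot(P[...,0]-649,P[...,1]+41)<33)&(P[...,2]<170);q=P[m]
m2=(q[:,2]>105)&(q[:,2]<145)
print("scene held",np.histogram(q[:,2],np.arange(0,175,10))[0])
cv2.imwrite("pics/s3.png",cv2.resize(c["color"][170:300,220:380],None,fx=4,fy=4)[:,:,::-1])
E
```

```text
time_s: 11.02
eef_pos: [619.9, 147.6, 104.7]
ee_rot: [0.001, -0.0, 1.0, 0.0]
force: [0.5, -0.2, -0.5]
grip_width: 0.552
grip_force: 41.5
time_s: 11.65
eef_pos: [649.7, -43.2, 104.0]
ee_rot: [0.001, 0.001, 1.0, -0.0]
force: [0.0, 0.4, 0.3]
grip_width: 0.549
grip_force: 41.5
time_s: 11.78
eef_pos: [649.5, -40.2, 103.8]
ee_rot: [0.0, -0.0, 1.0, 0.0]
force: [0.3, 0.3, -0.6]
grip_width: 0.555
grip_force: 41.5
delta tool [-0.9 -1.3 72.8] pos [649.5 -40.2 103.8] psi 1.572 tilt [0.001 0.   ] t 11.78 w 0.555 gf 41.5 F [ 0.3  0.3 -0.6]
scene held [252 160   7   7   3   0   0   0   2  42  59  70  60 133 109  28  28]
```

View pics/s3.png

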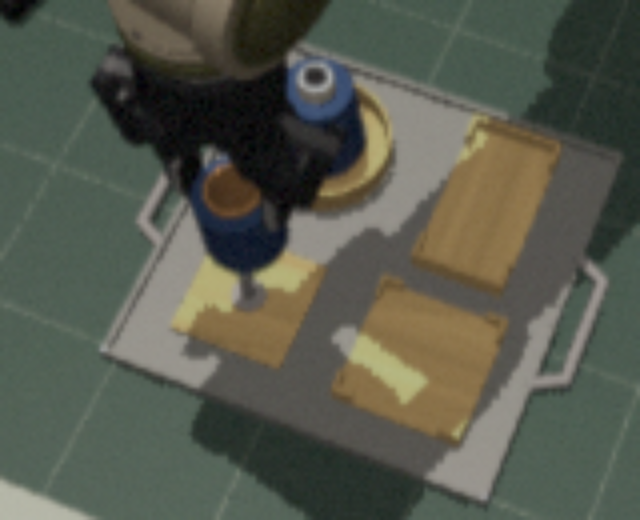

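The reel is held upright at (240,215) in the crop, above the pin's foot at (248,290). Lowering it.

```bash

python3 -m jog '[{"tx":-1,"ty":-1,"tz":30,"ax":0,"ay":0,"az":0,"jaw":0.6},{"tx":0,"ty":0,"tz":20,"ax":0,"ay":0,"az":0,"jaw":0.6},{"tx":0,"ty":0,"tz":14,"ax":0,"ay":0,"az":0,"jaw":0.6},{"tx":0,"ty":0,"tz":4,"ax":0,"ay":0,"az":0,"jaw":0.6},{"tx":0,"ty":0,"tz":1,"ax":0,"ay":0,"az":0,"jaw":0.6}]'
python3 -m jog '[{"tx":0,"ty":0,"tz":1,"ax":0,"ay":0,"az":0,"jaw":0.6},{"tx":0,"ty":0,"tz":1,"ax":0,"ay":0,"az":0,"jaw":0.6},{"tx":0,"ty":0,"tz":0,"ax":0,"ay":0,"az":0,"jaw":0.6}]'
python3 d.py 650.5 -41.5 31
```

```text
time_s: 12.45
eef_pos: [650.8, -41.8, 34.7]
ee_rot: [0.0, -0.0, 1.0, -0.0]
force: [-0.1, -0.1, -1.1]
grip_width: 0.552
grip_force: 41.5
time_s: 12.82
eef_pos: [650.5, -42.0, 32.3]
ee_rot: [0.0, -0.0, 1.0, -0.0]
force: [-0.3, -0.1, -0.2]
grip_width: 0.553
grip_force: 41.5
delta tool [-0.   0.5  1.3] pos [650.5 -42.   32.3] psi 1.571 tilt [ 0. -0.] t 12.82 w 0.553 gf 41.5 F [-0.3 -0.1 -0.2]
```

```bash

python3 -m jog '[{"tx":0,"ty":0,"tz":1,"ax":0,"ay":0,"az":0,"jaw":0.6},{"tx":0,"ty":0,"tz":1,"ax":0,"ay":0,"az":0,"jaw":0.6},{"tx":0,"ty":0,"tz":0,"ax":0,"ay":0,"az":0,"jaw":0.6}]'
```

```text
time_s: 13.2
eef_pos: [650.7, -42.0, 30.7]
ee_rot: [0.0, -0.0, 1.0, -0.0]
force: [-0.9, -0.6, 4.6]
grip_width: 0.555
grip_force: 41.9
```

```bash

python3 -m jog '[{"tx":0,"ty":0,"tz":-1,"ax":0,"ay":0,"az":0,"jaw":0.1},{"tx":0,"ty":0,"tz":0,"ax":0,"ay":0,"az":0,"jaw":-0.4},{"tx":0,"ty":0,"tz":0,"ax":0,"ay":0,"az":0,"jaw":-0.8},{"tx":0,"ty":0,"tz":-20,"ax":0,"ay":0,"az":0,"jaw":-0.8},{"tx":0,"ty":0,"tz":-50,"ax":0,"ay":0,"az":0,"jaw":-0.8}]'
python3 -m jog '[{"tx":0,"ty":0,"tz":-50,"ax":0,"ay":0,"az":0,"jaw":-0.8},{"tx":30,"ty":-45,"tz":-10,"ax":0,"ay":0,"az":0,"jaw":-0.5},{"tx":30,"ty":-50,"tz":0,"ax":0,"ay":0,"az":0,"jaw":-0.5},{"tx":30,"ty":-50,"tz":0,"ax":0,"ay":0,"az":0,"jaw":-0.5},{"tx":30,"ty":-50,"tz":0,"ax":0,"ay":0,"az":0,"jaw":-0.5}]'
python3 -m jog '[{"tx":25,"ty":-45,"tz":0,"ax":0,"ay":0,"az":0,"jaw":-0.5},{"tx":0,"ty":0,"tz":0,"ax":0,"ay":0,"az":0.12,"jaw":-0.5},{"tx":0,"ty":0,"tz":0,"ax":0,"ay":0,"az":0.12,"jaw":-0.5},{"tx":0,"ty":0,"tz":0,"ax":0,"ay":0,"az":0,"jaw":-0.5}]'
python3 d.py 500 -282 3
cat > w.py <<'E'
from h import *
def wrist(n):
    s=sense();c=capture("wrist");save(c,n)
    q=s["ee_rot"];T=np.eye(4);T[:3,:3]=R.from_quat([q[1],q[2],q[3],q[0]]).as_matrix();T[:3,3]=s["eef_pos"]
    c["camera_from_world"]=np.linalg.inv(T@c["mount"]); return c,cloud(c)
E
python3 - <<'E'
from w import *
c,P=wrist("w3"); z=P[...,2]; g=c["color"].astype(int).sum(2)
m=(z>8)&(z<35)&(c["depth"]>0)&(np.hypot(P[...,0]-485,P[...,1]+281)<60)
q=P[m&(z>13)]; print(len(q),cv2.minAreaRect(q[:,:2].astype(np.float32)),np.percentile(q[:,2],[5,50,95]))
h=P[m&(z>17)]; print(len(h),cv2.minAreaRect(h[:,:2].astype(np.float32)),h.mean(0))
s=P[m&(z<16)&(P[...,0]<475)]; print(len(s),s.mean(0) if len(s) else 0)
E
```

```text
time_s: 13.82
eef_pos: [649.1, -41.8, 99.7]
ee_rot: [-0.003, -0.0, 1.0, 0.001]
force: [0.3, 0.1, 1.0]
grip_width: 0.898
grip_force: 0.0
time_s: 14.45
eef_pos: [529.3, -238.4, 161.3]
ee_rot: [0.0, -0.0, 1.0, -0.0]
force: [-0.7, -1.0, 0.5]
grip_width: 0.748
grip_force: 0.0
time_s: 14.95
eef_pos: [505.4, -282.1, 161.1]
ee_rot: [-0.0, 0.119, 0.993, 0.0]
force: [-0.6, 0.2, 0.4]
grip_width: 0.749
grip_force: 0.0
delta tool [  5.3  -1.2 158.1] pos [ 505.4 -282.1  161.1] psi 1.332 tilt [-0.  0.] t 14.95 w 0.749 gf 0.0 F [-0.6  0.2  0.4]
1037 ((483.1850891113281, -279.8448486328125), (21.762306213378906, 78.58617401123047), 75.49645233154297) [13.88209422 21.87567958 23.63934143]
879 ((496.32659912109375, -283.24432373046875), (21.762306213378906, 51.43803787231445), 75.49645233154297) [ 496.12798537 -283.43380699   21.75427749]
192 [ 458.72102482 -273.71852547   13.64474593]
```

View pics/w3.png

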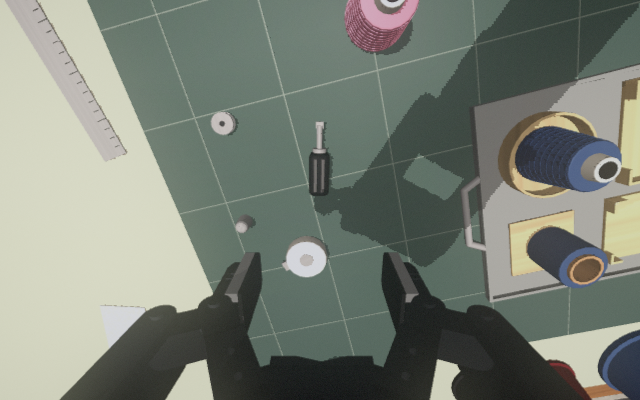

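The wrist view shows the driver at (318,170), lined up with the tool, and the reel seated over its pin. The driver's handle middle is near (499,-283.5). Descending and gripping.

```bash

python3 -m jog '[{"tx":5,"ty":-2.5,"tz":50,"ax":0,"ay":0,"az":0.014,"jaw":-0.4},{"tx":0,"ty":0,"tz":50,"ax":0,"ay":0,"az":0,"jaw":-0.2},{"tx":0,"ty":0,"tz":40,"ax":0,"ay":0,"az":0,"jaw":-0.1},{"tx":0,"ty":0,"tz":13,"ax":0,"ay":0,"az":0,"jaw":-0.1},{"tx":0,"ty":0,"tz":0,"ax":0,"ay":0,"az":0,"jaw":-0.1}]' 40
python3 d.py 499 -283.5 3
```

```text
time_s: 15.62
eef_pos: [500.3, -283.3, 8.5]
ee_rot: [-0.0, 0.126, 0.992, -0.0]
force: [0.0, 0.5, 0.3]
grip_width: 0.545
grip_force: 0.0
delta tool [ 1.2 -0.5  5.5] pos [ 500.3 -283.3    8.5] psi 1.318 tilt [-0. -0.] t 15.62 w 0.545 gf 0.0 F [0.  0.5 0.3]
```

```bash

python3 -m jog '[{"tx":1,"ty":0,"tz":5,"ax":0,"ay":0,"az":0,"jaw":0.3},{"tx":0,"ty":0,"tz":0,"ax":0,"ay":0,"az":0,"jaw":0.95},{"tx":0,"ty":0,"tz":0,"ax":0,"ay":0,"az":0,"jaw":0.95},{"tx":0,"ty":0,"tz":0,"ax":0,"ay":0,"az":0,"jaw":0.95},{"tx":0,"ty":0,"tz":0,"ax":0,"ay":0,"az":0,"jaw":0.95}]' 50
python3 d.py 499 -283.5 3
```

```text
time_s: 16.25
eef_pos: [499.1, -283.1, 3.3]
ee_rot: [0.0, 0.127, 0.992, -0.0]
force: [0.5, 0.5, 0.1]
grip_width: 0.02
grip_force: 0.0
delta tool [ 0.  -0.5  0.3] pos [ 499.1 -283.1    3.3] psi 1.317 tilt [ 0. -0.] t 16.25 w 0.02 gf 0.0 F [0.5 0.5 0.1]
```

The fingers shut on nothing, so I'll look.

```bash
python3 - <<'E'
from h import *
c=capture("scene"); a=cv2.resize(c["color"][110:220,160:300],None,fx=4,fy=4)
d=capture("wrist")["color"]; b=cv2.resize(d[:,120:520],None,fx=1,fy=1)
W=max(a.shape[1],b.shape[1]); o=np.zeros((600,800,3),np.uint8)
o[:440,:400]=a[:,80:480]; o[:400,400:800]=b
cv2.imwrite("pics/m1.png",o[:,:,::-1])
E
```

```text
(no output)
```

View pics/m1.png

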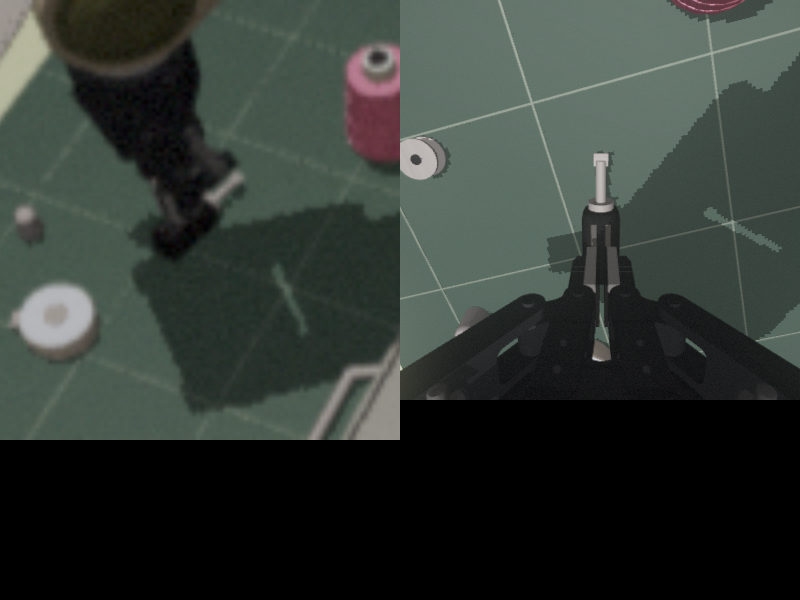

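```bash

python3 -m jog '[{"tx":0,"ty":0,"tz":-20,"ax":0,"ay":0,"az":0,"jaw":0.95},{"tx":0,"ty":0,"tz":-40,"ax":0,"ay":0,"az":0,"jaw":0.95},{"tx":0,"ty":0,"tz":0,"ax":0,"ay":0,"az":0,"jaw":0.95}]'
python3 - <<'E'
from w import *
c,P=wrist("w4"); z=P[...,2]
a=c["color"]
s=capture("scene"); b=cv2.resize(s["color"][110:220,180:280],None,fx=4,fy=4)
o=np.zeros((440,800,3),np.uint8); o[:,:400]=b; o[:400,400:]=a[:,120:520]
cv2.imwrite("pics/m2.png",o[:,:,::-1])
m=(z>8)&(z<35)&(c["depth"]>0)&(np.hypot(P[...,0]-485,P[...,1]+281)<70)
h=P[m&(z>17)]; print(len(h),cv2.minAreaRect(h[:,:2].astype(np.float32)),h.mean(0))
E
```

```text
time_s: 16.73
eef_pos: [500.4, -284.1, 66.0]
ee_rot: [0.002, 0.126, 0.992, -0.002]
force: [-0.0, -0.9, 0.3]
grip_width: 0.019
grip_force: 0.0
1598 ((495.9162902832031, -283.37176513671875), (21.893213272094727, 51.4119987487793), 74.93614196777344) [ 495.37074524 -283.20876552   21.76743709]
```

View pics/m2.png

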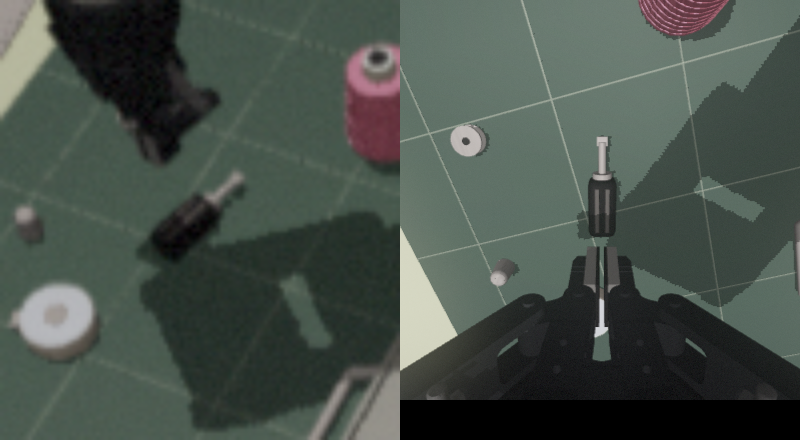

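The driver hasn't moved. I'll check where the fingertips really are in tool coordinates.

```bash
python3 - <<'E'
from w import *
c,P=wrist("w5"); s=sense()
M=np.linalg.inv(c["mount"]); p=M[:3,3]; print("TCP pix",c["cx"]+c["fx"]*p[0]/-p[2],c["cy"]-c["fy"]*p[1]/-p[2])
v,u=np.mgrid[:400,:640]; d=c["depth"]
T=np.stack([(u-c["cx"])/c["fx"]*d,-(v-c["cy"])/c["fy"]*d,-d],-1)@c["mount"][:3,:3].T+c["mount"][:3,3]
m=(d>0)&(d<230)&(abs(u-320)<45)&(v<345); q=T[m]
print(len(q),q.min(0),q.max(0)); print(np.percentile(q[:,2],[1,25,50,75,99,99.9]))
for r in range(244,330,6):
    print(r,[np.round(T[r,k],0).tolist() for k in(308,334)])
print(c["mount"].round(2)); print(s["joints"].round(4),s["eef_pos"])
E
```

```text
TCP pix 322.4231513822273 238.02303077853927
20538 [ -11.46149243  -35.91044004 -105.00254029] [147.92568914  32.4631846   63.99910361]
[-102.6089086   -58.63453577   60.89658444   61.73293974   63.0892142
   63.61224667]
244 [[-37.0, -12.0, 63.0], [-36.0, 10.0, 61.0]]
250 [[85.0, -1.0, -171.0], [12.0, 6.0, -37.0]]
256 [[11.0, -7.0, -43.0], [12.0, 6.0, -43.0]]
262 [[12.0, -7.0, -49.0], [11.0, 5.0, -48.0]]
268 [[11.0, -7.0, -53.0], [11.0, 5.0, -54.0]]
274 [[12.0, -7.0, -59.0], [11.0, 5.0, -59.0]]
280 [[12.0, -6.0, -64.0], [11.0, 5.0, -63.0]]
286 [[13.0, -6.0, -69.0], [10.0, 5.0, -66.0]]
292 [[12.0, -6.0, -73.0], [12.0, 4.0, -72.0]]
298 [[12.0, -6.0, -76.0], [12.0, 4.0, -76.0]]
304 [[13.0, -6.0, -80.0], [12.0, 4.0, -79.0]]
310 [[12.0, -6.0, -83.0], [13.0, 4.0, -84.0]]
316 [[13.0, -5.0, -87.0], [14.0, 4.0, -88.0]]
322 [[15.0, -5.0, -92.0], [13.0, 4.0, -90.0]]
328 [[13.0, -5.0, -93.0], [12.0, 4.0, -92.0]]
[[   0.      0.95    0.33   84.62]
 [   1.     -0.     -0.     -0.78]
 [   0.      0.33   -0.95 -171.35]
 [   0.      0.      0.      1.  ]]
[-0.72    0.5603  1.518   0.      1.0646 -2.037 ] [ 498.66192419 -282.68745976   62.39824127]
```

By depth the shut fingertips sit about 35 mm behind the stated TCP, which explains the empty grasp and the high grips earlier. I'll measure the tips at the openings I need.

```bash
cat > tip.py <<'E'
from w import *
c,P=wrist("wt"); s=sense(); v,u=np.mgrid[:400,:640]; d=c["depth"]
T=np.stack([(u-c["cx"])/c["fx"]*d,-(v-c["cy"])/c["fy"]*d,-d],-1)@c["mount"][:3,:3].T+c["mount"][:3,3]
for sg in(-1,1):
    m=(d>0)&(T[...,2]<-5)&(T[...,2]>-90)&(sg*T[...,1]>0)&(abs(T[...,0])<20)&(abs(T[...,1])<65); q=T[m]
    k=q[q[:,2]>np.percentile(q[:,2],99.5)-12]
    print(sg,len(q),"tip z",np.percentile(q[:,2],[98,99.5,100]).round(1),"inner y",(sg*np.percentile(sg*k[:,1],3)).round(1),"x",k[:,0].mean().round(1))
print("w",s["grip_width"],s["eef_pos"])
E
python3 tip.py
python3 -m jog '[{"tx":0,"ty":0,"tz":0,"ax":0,"ay":0,"az":0,"jaw":0.3},{"tx":0,"ty":0,"tz":0,"ax":0,"ay":0,"az":0,"jaw":0.3},{"tx":0,"ty":0,"tz":0,"ax":0,"ay":0,"az":0,"jaw":0.3},{"tx":0,"ty":0,"tz":0,"ax":0,"ay":0,"az":0,"jaw":0.3}]' >/dev/null; python3 tip.py
python3 -m jog '[{"tx":0,"ty":0,"tz":0,"ax":0,"ay":0,"az":0,"jaw":-0.4},{"tx":0,"ty":0,"tz":0,"ax":0,"ay":0,"az":0,"jaw":-0.4},{"tx":0,"ty":0,"tz":0,"ax":0,"ay":0,"az":0,"jaw":-0.4},{"tx":0,"ty":0,"tz":0,"ax":0,"ay":0,"az":0,"jaw":-0.4}]' > /dev/null; python3 tip.py
```

```text
-1 5565 tip z [-38.5 -34.6 -30.2] inner y -1.9 x 9.6
1 5563 tip z [-38.5 -34.4 -31.3] inner y 0.6 x 9.7
w 0.022550687038817747 [ 498.58968262 -282.60706855   62.17806089]
-1 5909 tip z [-37.  -33.2 -28.4] inner y -15.5 x 6.8
1 5891 tip z [-37.2 -33.6 -28.2] inner y 14.2 x 6.8
w 0.35382851632093576 [ 499.07685065 -283.02319026   63.17545026]
-1 5524 tip z [-39.7 -35.9 -33. ] inner y -30.3 x 5.2
1 5525 tip z [-39.3 -35.8 -33.4] inner y 29.1 x 5.2
w 0.6979767984771613 [ 499.06219547 -283.0063959    63.21573794]
```

The tips lie about 31 mm behind the stated TCP at every opening, so the stated TCP has to go to about z = -28. I'll descend again in steps, watching the force.

```bash

python3 -m jog '[{"tx":0,"ty":0,"tz":30,"ax":0,"ay":0,"az":0,"jaw":-0.2},{"tx":0,"ty":0,"tz":30,"ax":0,"ay":0,"az":0,"jaw":-0.2},{"tx":0,"ty":0,"tz":15,"ax":0,"ay":0,"az":0,"jaw":-0.2},{"tx":0,"ty":0,"tz":5,"ax":0,"ay":0,"az":0,"jaw":-0.2},{"tx":0,"ty":0,"tz":0,"ax":0,"ay":0,"az":0,"jaw":-0.2}]' 50
python3 -m jog '[{"tx":0,"ty":0,"tz":5,"ax":0,"ay":0,"az":0,"jaw":-0.2},{"tx":0,"ty":0,"tz":0,"ax":0,"ay":0,"az":0,"jaw":-0.2}]'
python3 tip.py
```

```text
time_s: 18.65
eef_pos: [499.4, -283.3, -16.3]
ee_rot: [0.0, 0.127, 0.992, -0.0]
force: [-0.0, 0.0, 0.7]
grip_width: 0.599
grip_force: 0.0
time_s: 18.9
eef_pos: [499.1, -283.0, -21.7]
ee_rot: [0.0, 0.127, 0.992, -0.0]
force: [-0.9, -0.5, 1.1]
grip_width: 0.598
grip_force: 0.0
-1 12043 tip z [-22.2 -21.9 -20.9] inner y -14.6 x 3.4
1 11999 tip z [-22.2 -21.9 -21.3] inner y 12.3 x 3.3
w 0.5967426052033367 [ 499.12668918 -283.06470657  -21.60124682]
```

```bash

python3 -m jog '[{"tx":0,"ty":0,"tz":4,"ax":0,"ay":0,"az":0,"jaw":0},{"tx":0,"ty":0,"tz":0,"ax":0,"ay":0,"az":0,"jaw":0.2},{"tx":0,"ty":0,"tz":0,"ax":0,"ay":0,"az":0,"jaw":0.9},{"tx":0,"ty":0,"tz":0,"ax":0,"ay":0,"az":0,"jaw":0.9},{"tx":0,"ty":0,"tz":0,"ax":0,"ay":0,"az":0,"jaw":0.9}]' 50
python3 -m jog '[{"tx":0,"ty":0,"tz":0,"ax":0,"ay":0,"az":0,"jaw":0.9},{"tx":0,"ty":0,"tz":0,"ax":0,"ay":0,"az":0,"jaw":0.9}]'
```

```text
time_s: 19.58
eef_pos: [499.2, -283.1, -25.6]
ee_rot: [0.0, 0.127, 0.992, -0.0]
force: [0.9, 0.0, 1.2]
grip_width: 0.241
grip_force: 49.3
time_s: 19.82
eef_pos: [499.2, -283.1, -25.6]
ee_rot: [0.0, 0.127, 0.992, -0.0]
force: [0.1, 0.2, 2.1]
grip_width: 0.246
grip_force: 49.3
```

Gripped at 21 mm. I'll lift, turn and carry it to the rest, high over the cone.

```bash

python3 -m jog '[{"tx":0,"ty":0,"tz":-20,"ax":0,"ay":0,"az":0,"jaw":0.9},{"tx":0,"ty":0,"tz":-55,"ax":0,"ay":0,"az":0,"jaw":0.9},{"tx":0,"ty":0,"tz":-55,"ax":0,"ay":0,"az":-0.127,"jaw":0.9},{"tx":0,"ty":0,"tz":-5,"ax":0,"ay":0,"az":-0.127,"jaw":0.9},{"tx":-8,"ty":50,"tz":0,"ax":0,"ay":0,"az":0,"jaw":0.9}]'
python3 -m jog '[{"tx":-8,"ty":58,"tz":0,"ax":0,"ay":0,"az":0,"jaw":0.9},{"tx":-8,"ty":58,"tz":0,"ax":0,"ay":0,"az":0,"jaw":0.9},{"tx":-8,"ty":58,"tz":0,"ax":0,"ay":0,"az":0,"jaw":0.9},{"tx":-8,"ty":58,"tz":0,"ax":0,"ay":0,"az":0,"jaw":0.9},{"tx":-8,"ty":50,"tz":0,"ax":0,"ay":0,"az":0,"jaw":0.9}]'
python3 -m jog '[{"tx":-4,"ty":22,"tz":0,"ax":0,"ay":0,"az":0,"jaw":0.9},{"tx":0,"ty":0,"tz":20,"ax":0,"ay":0,"az":0,"jaw":0.9},{"tx":0,"ty":0,"tz":0,"ax":0,"ay":0,"az":0,"jaw":0.9}]'
python3 d.py 551 71 -15
python3 - <<'E'
from h import *
from w import wrist
c,P=wrist("w6"); z=P[...,2]
s=capture("scene"); b=cv2.resize(s["color"][140:290,240:390],None,fx=2.66,fy=2.66)
o=np.zeros((400,800,3),np.uint8); o[:399,:399]=b[:399,:399]; o[:400,400:]=c["color"][:,120:520]
cv2.imwrite("pics/m3.png",o[:,:,::-1])
E
```

```text
time_s: 20.45
eef_pos: [507.0, -234.6, 109.6]
ee_rot: [0.001, 0.001, 1.0, -0.001]
force: [1.2, 1.4, -1.1]
grip_width: 0.244
grip_force: 49.2
time_s: 21.08
eef_pos: [546.7, 51.1, 109.0]
ee_rot: [-0.0, -0.0, 1.0, 0.0]
force: [0.0, -0.9, -0.7]
grip_width: 0.244
grip_force: 49.2
time_s: 21.45
eef_pos: [549.9, 71.2, 87.8]
ee_rot: [-0.002, -0.0, 1.0, 0.0]
force: [0.1, 0.4, -0.6]
grip_width: 0.245
grip_force: 49.2
delta tool [ -1.5  -0.2 102.8] pos [549.9  71.2  87.8] psi 1.571 tilt [-0.004  0.   ] t 21.45 w 0.245 gf 49.2 F [ 0.1  0.4 -0.6]
```

View pics/m3.png

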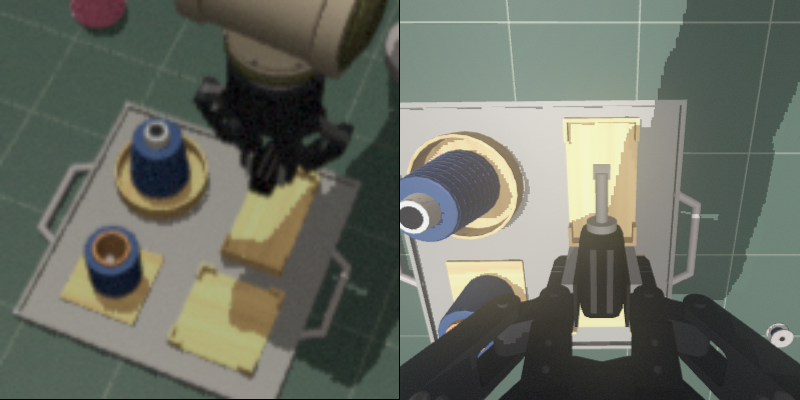

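The wrist view shows the driver gripped by the handle and parallel to the rest, blade towards the robot; the reel stands on its pin. Lowering.

```bash

python3 -m jog '[{"tx":-1,"ty":0,"tz":40,"ax":0,"ay":0,"az":0,"jaw":0.9},{"tx":0,"ty":0,"tz":35,"ax":0,"ay":0,"az":0,"jaw":0.9},{"tx":0,"ty":0,"tz":15,"ax":0,"ay":0,"az":0,"jaw":0.9},{"tx":0,"ty":0,"tz":6,"ax":0,"ay":0,"az":0,"jaw":0.9},{"tx":0,"ty":0,"tz":0,"ax":0,"ay":0,"az":0,"jaw":0.9}]'
python3 -m jog '[{"tx":0,"ty":0,"tz":2,"ax":0,"ay":0,"az":0,"jaw":0.9},{"tx":0,"ty":0,"tz":1.5,"ax":0,"ay":0,"az":0,"jaw":0.9},{"tx":0,"ty":0,"tz":0,"ax":0,"ay":0,"az":0,"jaw":0.9}]'
```

```text
time_s: 22.18
eef_pos: [552.6, 70.9, -6.0]
ee_rot: [0.001, -0.0, 1.0, -0.0]
force: [-1.1, -0.0, -0.7]
grip_width: 0.245
grip_force: 49.2
time_s: 22.55
eef_pos: [552.0, 71.0, -10.1]
ee_rot: [0.0, -0.0, 1.0, 0.0]
force: [0.6, -0.7, -1.6]
grip_width: 0.239
grip_force: 49.2
```

```bash

python3 -m jog '[{"tx":0,"ty":0,"tz":3,"ax":0,"ay":0,"az":0,"jaw":0.9},{"tx":0,"ty":0,"tz":1.5,"ax":0,"ay":0,"az":0,"jaw":0.9},{"tx":0,"ty":0,"tz":0,"ax":0,"ay":0,"az":0,"jaw":0.9}]'
python3 -m jog '[{"tx":0,"ty":0,"tz":1,"ax":0,"ay":0,"az":0,"jaw":0.9},{"tx":0,"ty":0,"tz":0,"ax":0,"ay":0,"az":0,"jaw":0.9}]'
```

```text
time_s: 22.92
eef_pos: [551.9, 71.0, -15.0]
ee_rot: [-0.0, -0.0, 1.0, 0.0]
force: [0.3, 0.0, -0.8]
grip_width: 0.244
grip_force: 49.2
time_s: 23.18
eef_pos: [552.1, 71.0, -15.6]
ee_rot: [0.0, -0.0, 1.0, -0.0]
force: [-0.2, -0.7, 1.4]
grip_width: 0.239
grip_force: 49.5
```

```bash

python3 -m jog '[{"tx":0,"ty":0,"tz":0,"ax":0,"ay":0,"az":0,"jaw":0.4},{"tx":0,"ty":0,"tz":0,"ax":0,"ay":0,"az":0,"jaw":0.15},{"tx":0,"ty":0,"tz":0,"ax":0,"ay":0,"az":0,"jaw":0.15},{"tx":0,"ty":0,"tz":-15,"ax":0,"ay":0,"az":0,"jaw":0.15},{"tx":0,"ty":0,"tz":-40,"ax":0,"ay":0,"az":0,"jaw":0.15}]'
python3 -m jog '[{"tx":0,"ty":0,"tz":-50,"ax":0,"ay":0,"az":0,"jaw":0},{"tx":0,"ty":0,"tz":-30,"ax":0,"ay":0,"az":0,"jaw":-0.5},{"tx":-6,"ty":-55,"tz":0,"ax":0,"ay":0,"az":0,"jaw":-1},{"tx":-6,"ty":-57,"tz":0,"ax":0,"ay":0,"az":0,"jaw":-1},{"tx":-6,"ty":-57,"tz":0,"ax":0,"ay":0,"az":0,"jaw":-1}]'
python3 -m jog '[{"tx":-6,"ty":-57,"tz":0,"ax":0,"ay":0,"az":0,"jaw":-1},{"tx":-6,"ty":-57,"tz":0,"ax":0,"ay":0,"az":0,"jaw":-1},{"tx":-6,"ty":-57,"tz":0,"ax":0,"ay":0,"az":0,"jaw":-1},{"tx":-6,"ty":-55,"tz":0,"ax":0,"ay":0,"az":0,"jaw":-1},{"tx":0,"ty":0,"tz":0,"ax":0,"ay":0,"az":0.16,"jaw":-1}]'
python3 -m jog '[{"tx":0,"ty":0,"tz":0,"ax":0,"ay":0,"az":0.165,"jaw":-1},{"tx":0,"ty":0,"tz":0,"ax":0,"ay":0,"az":0.165,"jaw":-1},{"tx":0,"ty":0,"tz":0,"ax":0,"ay":0,"az":0.165,"jaw":-1},{"tx":0,"ty":0,"tz":0,"ax":0,"ay":0,"az":0.165,"jaw":-1},{"tx":0,"ty":0,"tz":0,"ax":0,"ay":0,"az":0.165,"jaw":-1}]'
python3 -m jog '[{"tx":0,"ty":0,"tz":0,"ax":0,"ay":0,"az":0.165,"jaw":-1},{"tx":0,"ty":0,"tz":0,"ax":0,"ay":0,"az":0.16,"jaw":-1},{"tx":0,"ty":0,"tz":0,"ax":0,"ay":0,"az":0,"jaw":-1}]'
python3 d.py 599 -325 100
python3 - <<'E'
from w import *
c,P=wrist("w7"); z=P[...,2]
m=(z>4)&(z<28)&(c["depth"]>0)&(np.hypot(P[...,0]-598,P[...,1]+325)<50)
q=P[m&(z>15)]; ctr,r=cv2.minEnclosingCircle(q[:,:2].astype(np.float32)); print(len(q),ctr,r)
t=P[m&(z<11)]; dd=np.hypot(t[:,0]-ctr[0],t[:,1]-ctr[1]); t=t[(dd>27)&(dd<36)]
print("tab",len(t),t.mean(0) if len(t) else 0, np.arctan2(t[:,1].mean()-ctr[1],t[:,0].mean()-ctr[0]) if len(t) else 0)
E
```

```text
time_s: 23.8
eef_pos: [551.1, 71.0, 39.4]
ee_rot: [-0.001, -0.0, 1.0, 0.0]
force: [0.7, 0.4, 0.1]
grip_width: 0.428
grip_force: 0.0
time_s: 24.42
eef_pos: [570.2, -99.7, 120.6]
ee_rot: [0.001, -0.0, 1.0, -0.0]
force: [0.4, 0.6, -0.3]
grip_width: 0.999
grip_force: 0.0
time_s: 25.05
eef_pos: [593.3, -327.8, 119.6]
ee_rot: [0.0, 0.084, 0.997, -0.0]
force: [0.2, 0.9, -0.6]
grip_width: 0.999
grip_force: 0.0
time_s: 25.68
eef_pos: [594.1, -324.0, 120.4]
ee_rot: [0.0, 0.475, 0.88, -0.0]
force: [-0.6, 0.5, -0.2]
grip_width: 1.002
grip_force: 0.0
time_s: 26.05
eef_pos: [594.1, -324.0, 120.2]
ee_rot: [0.0, 0.608, 0.794, -0.0]
force: [0.2, -1.5, 0.1]
grip_width: 0.999
grip_force: 0.0
delta tool [-2.2  4.4 20.2] pos [ 594.1 -324.   120.2] psi 0.262 tilt [ 0.001 -0.001] t 26.05 w 0.999 gf 0.0 F [ 0.2 -1.5  0.1]
1935 (597.7515869140625, -323.93499755859375) 24.92384910583496
tab 54 [ 605.98671543 -353.22524589    8.22067367] -1.2967160043730097
```

View pics/w7.png

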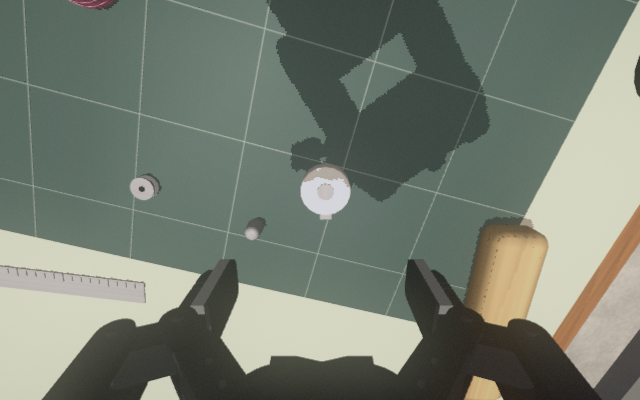

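The wrist view shows the tape at (325,190) with its tab pointing at right angles to the closing line, and the fingers clear of the thimble. Going down to TCP z ≈ -26.

```bash

python3 -m jog '[{"tx":-1.5,"ty":4,"tz":50,"ax":0,"ay":0,"az":0,"jaw":-0.8},{"tx":0,"ty":0,"tz":50,"ax":0,"ay":0,"az":0,"jaw":-0.7},{"tx":0,"ty":0,"tz":30,"ax":0,"ay":0,"az":0,"jaw":-0.7},{"tx":0,"ty":0,"tz":6,"ax":0,"ay":0,"az":0,"jaw":-0.7},{"tx":0,"ty":0,"tz":0,"ax":0,"ay":0,"az":0,"jaw":-0.7}]' 40
python3 d.py 598.5 -324.3 -26
```

```text
time_s: 26.72
eef_pos: [598.8, -324.8, -15.6]
ee_rot: [0.001, 0.609, 0.794, 0.0]
force: [0.0, -0.2, 0.1]
grip_width: 0.853
grip_force: 0.0
delta tool [ 0.6 -0.2 10.4] pos [ 598.8 -324.8  -15.6] psi 0.262 tilt [ 0.001 -0.001] t 26.73 w 0.853 gf 0.0 F [ 0.  -0.2  0.1]
```

```bash

python3 -m jog '[{"tx":0,"ty":0,"tz":7,"ax":0,"ay":0,"az":0,"jaw":-0.6},{"tx":0,"ty":0,"tz":3.5,"ax":0,"ay":0,"az":0,"jaw":-0.3},{"tx":0,"ty":0,"tz":0,"ax":0,"ay":0,"az":0,"jaw":0.3},{"tx":0,"ty":0,"tz":0,"ax":0,"ay":0,"az":0,"jaw":0.3},{"tx":0,"ty":0,"tz":0,"ax":0,"ay":0,"az":0,"jaw":0.3}]' 40
python3 -m jog '[{"tx":0,"ty":0,"tz":0,"ax":0,"ay":0,"az":0,"jaw":0.3},{"tx":0,"ty":0,"tz":0,"ax":0,"ay":0,"az":0,"jaw":0.3}]'
```

```text
time_s: 27.35
eef_pos: [598.4, -324.4, -27.2]
ee_rot: [0.0, 0.609, 0.793, -0.0]
force: [-0.5, -0.9, 0.2]
grip_width: 0.569
grip_force: 41.4
time_s: 27.6
eef_pos: [598.4, -324.5, -27.2]
ee_rot: [0.0, 0.609, 0.793, -0.0]
force: [0.3, 0.3, 1.4]
grip_width: 0.565
grip_force: 41.5
```

```bash

python3 -m jog '[{"tx":0,"ty":0,"tz":-20,"ax":0,"ay":0,"az":0,"jaw":0.3},{"tx":0,"ty":0,"tz":-50,"ax":0,"ay":0,"az":0,"jaw":0.3},{"tx":0,"ty":0,"tz":-50,"ax":0,"ay":0,"az":0.13,"jaw":0.3},{"tx":0,"ty":0,"tz":-10,"ax":0,"ay":0,"az":0.132,"jaw":0.3},{"tx":0,"ty":0,"tz":0,"ax":0,"ay":0,"az":0,"jaw":0.3}]'
python3 -m jog '[{"tx":45,"ty":6,"tz":0,"ax":0,"ay":0,"az":0,"jaw":0.3},{"tx":55,"ty":7,"tz":0,"ax":0,"ay":0,"az":0,"jaw":0.3},{"tx":55,"ty":7,"tz":0,"ax":0,"ay":0,"az":0,"jaw":0.3},{"tx":55,"ty":7,"tz":0,"ax":0,"ay":0,"az":0,"jaw":0.3},{"tx":55,"ty":7,"tz":0,"ax":0,"ay":0,"az":0,"jaw":0.3}]'
python3 -m jog '[{"tx":55,"ty":7,"tz":0,"ax":0,"ay":0,"az":0,"jaw":0.3},{"tx":50,"ty":7,"tz":0,"ax":0,"ay":0,"az":0,"jaw":0.3},{"tx":27,"ty":2,"tz":0,"ax":0,"ay":0,"az":0,"jaw":0.3},{"tx":0,"ty":0,"tz":0,"ax":0,"ay":0,"az":0,"jaw":0.3}]'
python3 d.py 648.3 72 -15
```

```text
time_s: 28.22
eef_pos: [598.7, -324.7, 104.7]
ee_rot: [0.001, 0.707, 0.707, 0.0]
force: [-0.5, 0.4, -0.9]
grip_width: 0.568
grip_force: 41.6
time_s: 28.85
eef_pos: [632.2, -57.5, 102.1]
ee_rot: [-0.001, 0.706, 0.708, -0.0]
force: [0.6, -0.3, -0.3]
grip_width: 0.567
grip_force: 41.6
time_s: 29.35
eef_pos: [648.2, 74.4, 101.9]
ee_rot: [-0.001, 0.706, 0.709, -0.0]
force: [-0.8, -1.2, -1.3]
grip_width: 0.566
grip_force: 41.6
delta tool [ -2.4   0.3 116.9] pos [648.2  74.4 101.9] psi 0.004 tilt [-0.002  0.   ] t 29.35 w 0.566 gf 41.6 F [-0.8 -1.2 -1.3]
```

```bash

python3 -m jog '[{"tx":-2,"ty":0,"tz":45,"ax":0,"ay":0,"az":0,"jaw":0.3},{"tx":0,"ty":0,"tz":40,"ax":0,"ay":0,"az":0,"jaw":0.3},{"tx":0,"ty":0,"tz":16,"ax":0,"ay":0,"az":0,"jaw":0.3},{"tx":0,"ty":0,"tz":5,"ax":0,"ay":0,"az":0,"jaw":0.3},{"tx":0,"ty":0,"tz":0,"ax":0,"ay":0,"az":0,"jaw":0.3}]'
python3 -m jog '[{"tx":0,"ty":0,"tz":5,"ax":0,"ay":0,"az":0,"jaw":0.3},{"tx":0,"ty":0,"tz":2,"ax":0,"ay":0,"az":0,"jaw":0.3},{"tx":0,"ty":0,"tz":0,"ax":0,"ay":0,"az":0,"jaw":0.3}]'
python3 d.py 648.3 72 -17
```

```text
time_s: 29.98
eef_pos: [649.4, 70.2, -2.1]
ee_rot: [0.001, 0.707, 0.707, 0.001]
force: [-0.1, -0.1, -0.7]
grip_width: 0.57
grip_force: 41.6
time_s: 30.35
eef_pos: [648.7, 70.6, -10.3]
ee_rot: [0.0, 0.707, 0.707, 0.0]
force: [0.2, 0.5, -0.4]
grip_width: 0.569
grip_force: 41.6
delta tool [ 1.4 -0.4  6.7] pos [648.7  70.6 -10.3] psi -0.001 tilt [ 0. -0.] t 30.35 w 0.569 gf 41.6 F [ 0.2  0.5 -0.4]
```

```bash

python3 -m jog '[{"tx":1,"ty":0,"tz":4,"ax":0,"ay":0,"az":0,"jaw":0.3},{"tx":0,"ty":0,"tz":1.5,"ax":0,"ay":0,"az":0,"jaw":0.3},{"tx":0,"ty":0,"tz":0,"ax":0,"ay":0,"az":0,"jaw":0.3}]'
python3 -m jog '[{"tx":0,"ty":0,"tz":1,"ax":0,"ay":0,"az":0,"jaw":0.3},{"tx":0,"ty":0,"tz":0,"ax":0,"ay":0,"az":0,"jaw":0.3}]'
```

```text
time_s: 30.72
eef_pos: [648.6, 71.6, -16.0]
ee_rot: [-0.0, 0.707, 0.707, -0.0]
force: [-0.5, -0.7, -1.0]
grip_width: 0.569
grip_force: 41.6
time_s: 30.98
eef_pos: [648.7, 71.5, -16.8]
ee_rot: [-0.0, 0.707, 0.707, -0.0]
force: [-0.8, -0.4, -0.4]
grip_width: 0.565
grip_force: 41.6
```

```bash

python3 -m jog '[{"tx":0,"ty":0,"tz":0.7,"ax":0,"ay":0,"az":0,"jaw":0.3},{"tx":0,"ty":0,"tz":0,"ax":0,"ay":0,"az":0,"jaw":-0.3},{"tx":0,"ty":0,"tz":0,"ax":0,"ay":0,"az":0,"jaw":-0.5},{"tx":0,"ty":0,"tz":0,"ax":0,"ay":0,"az":0,"jaw":-0.5},{"tx":0,"ty":0,"tz":-15,"ax":0,"ay":0,"az":0,"jaw":-0.5}]'
python3 -m jog '[{"tx":0,"ty":0,"tz":-40,"ax":0,"ay":0,"az":0,"jaw":-0.5},{"tx":0,"ty":0,"tz":-50,"ax":0,"ay":0,"az":0,"jaw":-0.5},{"tx":0,"ty":-40,"tz":-50,"ax":0,"ay":0,"az":0,"jaw":-0.5},{"tx":40,"ty":-40,"tz":-30,"ax":0,"ay":0,"az":0,"jaw":-0.5},{"tx":50,"ty":-40,"tz":0,"ax":0,"ay":0,"az":0,"jaw":-0.5}]'
python3 -m jog '[{"tx":50,"ty":-40,"tz":0,"ax":0,"ay":0,"az":0,"jaw":-0.5},{"tx":50,"ty":-20,"tz":0,"ax":0,"ay":0,"az":0,"jaw":-0.5},{"tx":0,"ty":0,"tz":0,"ax":0,"ay":0,"az":0,"jaw":-0.5}]'
python3 - <<'E'
from h import *
for n in("top","scene"):
    c=capture(n);P=cloud(c);z=P[...,2];save(c,n+"F")
    def near(x,y,r): return (np.hypot(P[...,0]-x,P[...,1]-y)<r)&(c["depth"]>0)
    for nm,x,y,lo in(("cone",536,-42,84),("reel",650,-41,60),("tape",648,72,22),("driver",535,71,24)):
        q=P[near(x,y,45)&(z>lo)&(z<110)]
        if len(q)>3: print(n,nm,len(q),[np.round(t,1) for t in cv2.minAreaRect(q[:,:2].astype(np.float32))],np.percentile(q[:,2],[50,90]).round(1))
    if n=="top": a=cv2.resize(c["color"][90:225,255:395],None,fx=2.8,fy=2.8)[:400,:400]
    else: b=cv2.resize(c["color"][160:300,230:390],None,fx=2.8,fy=2.8)[:400,:400]
o=np.zeros((400,800,3),np.uint8); o[:a.shape[0],:a.shape[1]]=a; o[:b.shape[0],400:400+b.shape[1]]=b
cv2.imwrite("pics/m4.png",o[:,:,::-1])
E
```

```text
time_s: 31.6
eef_pos: [648.0, 71.6, -3.0]
ee_rot: [-0.001, 0.707, 0.707, -0.001]
force: [0.0, 0.1, 0.2]
grip_width: 0.75
grip_force: 0.0
time_s: 32.22
eef_pos: [531.7, 160.0, 169.3]
ee_rot: [0.002, 0.708, 0.706, 0.002]
force: [0.1, 1.0, -0.6]
grip_width: 0.751
grip_force: 0.0
time_s: 32.6
eef_pos: [471.3, 261.1, 166.9]
ee_rot: [0.0, 0.706, 0.708, 0.001]
force: [0.2, 0.1, 0.2]
grip_width: 0.747
grip_force: 0.0
top cone 116 [array([534.5, -49.7]), array([39. , 32.8]), np.float64(7.6)] [92.6 95.2]
top reel 317 [array([648., -40.]), array([48.6, 48.3]), np.float64(47.1)] [66.9 70.3]
top tape 397 [array([647.9,  69.5]), array([48.3, 48.5]), np.float64(44.3)] [28.4 30.9]
top driver 242 [array([538.6,  67.2]), array([78.8, 36.1]), np.float64(18.4)] [31.7 34.5]
scene cone 71 [array([534.2, -43.5]), array([21.2, 21.2]), np.float64(83.0)] [90.8 93.6]
scene reel 243 [array([649.5, -37. ]), array([48. , 48.4]), np.float64(12.2)] [65.4 69.4]
scene tape 319 [array([649.2,  73.5]), array([47. , 48.8]), np.float64(46.0)] [27.  29.4]
scene driver 165 [array([537.6,  71.7]), array([22.2, 77.9]), np.float64(89.9)] [29.9 32.8]
```

View pics/m4.png

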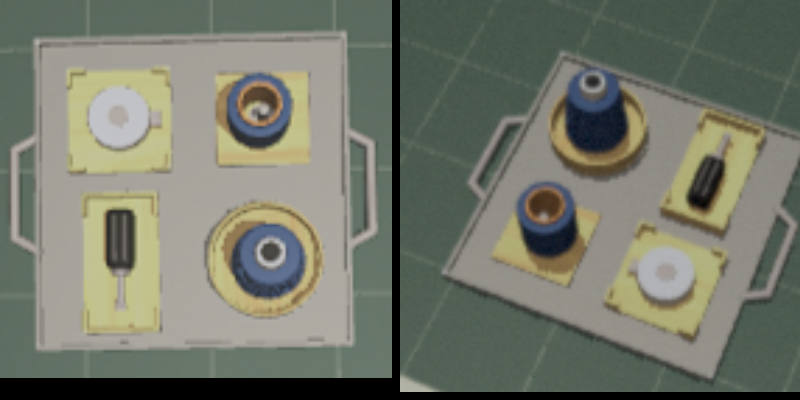

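Both views show all four things seated: cone upright in the cup, reel over the pin, driver lengthwise in the rest, tape flat in the square rest. Their heights match (about 92, 70, 32 and 28 mm), and the arm is clear of everything. Handing in.

```bash
python3 -c "from rig import *; print(finish_job())"
```

```text
the job is handed in; nothing more can be done
None
```

The tray is packed in the order asked and handed in at about 33 s, with the empty cone and tube left alone; two stated facts proved wrong and I went by measurement: the driver's blade pointed towards -x, not within 0.9 rad of +y, and the fingertips sit about 31 mm behind the stated TCP, which cost one empty grasp on the driver.

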